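Set up the tube-cutting jig

TASK

Get the tube-cutting jig ready for sawing. Push the sliding length stop along its bar until its spring plunger drops into the middle one of the three notches, then push the brass tube along its groove until its end butts against the stop, leaving the stop in that notch, and last press the hold-down arm down onto the tube so that it stays clamped. Nothing needs gripping, only pushing and pressing: never lift the tube out of its groove, and leave the parts case, the needle file and the abrasive block where they are.

Things in the scene. Friction and masses are not known exactly. Their poses are not given: they have to be found in the camera images.
- cutting_jig: the fixed jig on a dark steel base plate 92 (x) x 272 (y) x 10 mm high, y -111 to +161 mm. Origin on the bench under the saw slot; y axis along the jig, from the tube side (-y) to the stop side (+y); z up. On the -y side an aluminium V-bed 36 mm wide, y -105 to +14 mm, top 40 mm up, carries the tube at x = 0. On the +y side a steel bar 21 mm wide, top 26 mm up, has three notches in its top
- length_stop (a joint): the length stop, a block sliding on the steel bar. Value = distance in m of its stop face from the saw slot; slides 0.022 to 0.115, starts 0.062 to 0.112. Notches: 0.030, 0.050 (middle), 0.070. Sliding takes about 2 N; leaving a notch towards the slot 7 to 11 N, away from it 12 to 18 N. From outside it snaps into a notch over the last 3 mm; let go up to 5 mm too near the slot it slides back into the notch
- stop_plunger (a joint): the spring plunger in the top of the length stop, with a round black knob 17 mm wide. Value in m: 0 = riding on top of the bar (knob raised, its top 72 mm above the bench), 0.005 = dropped fully into a notch (knob 5 mm lower). Works by itself
- stop_face (a point): point of the length stop's steel face (facing the saw slot) on the tube's axis, 42 mm above the bench
- stop_back (a point): centre of the length stop's outer back face, 36 mm behind stop_face along the jig's +y, 39 mm above the bench. The block is 42 mm (x) by 36 mm (y); this flat face, 42 mm wide, from 28 to 49 mm up, is where to push it towards the saw slot. A low end piece of the bar (26 mm high) lies beyond it
- brass_tube: loose brass tube, 12 mm diameter, 180 mm long, 75 g nominal, lying in the V-groove. Origin at its middle on its axis; its y axis runs along it, to the stop
- tube_head (a point): end of the tube nearest the stop, on its axis
- tube_tail (a point): other end of the tube, on its axis, 42 mm above the bench; it always overhangs the end of the V-bed and base plate by 15 mm or more, with free space under and around it. Push here along the jig's +y; the tube slides with about 1 N
- hold_down (a joint): the hold-down arm, hinged along the jig's y on the far side (see hold_down_hinge). Value in rad: 0 = level, rubber pad on the tube; larger = raised, free end up (start 0.55 to 0.85). Friction hinge with a closing spring: it stays where it is left; 1 to 4 N down near the free end closes it, then the spring keeps 4 N or more on the tube. Pressing it on with 10 N does no harm
- hold_down_tip (a point): top of the black thumb paddle (24 x 24 mm) at the arm's free end, 66 mm from the hinge axis; when closed at jig x = -36 mm, y = -45 mm, 58 mm up; when raised higher and nearer to the hinge. From hinge to paddle the arm is a bar 15 mm wide, 6 mm thick, its top 57 mm up when closed
- parts_case: flat clear sorting case with lid, 111 x 172 x 33 mm, origin under its centre; leave alone
- needle_file: needle file with coloured handle, 183 mm long, 10 mm thick, lying on the bench, origin under its centre; leave alone
- rubber_block: white abrasive block 24 x 34 x 30 mm, origin under its centre; leave alone
- saw_slot (a point): the 2.4 mm saw slot across the V-bed, on the tube's axis, 42 mm above the jig's origin. Beside it stand upright steel guide cheeks, jig x 18 to 30 mm on both sides, 60 mm high
- hold_down_hinge (a point): hinge axis of the hold-down arm: jig x = +30 mm, y = -45 mm, 54 mm up, between two cheeks 62 mm high

How it is judged:
By the outcome, as a careful person would: the job done as asked, in the order asked, and still so for the second after the job is handed in, with the robot touching nothing.
It also fails if it takes over 56 s, if anything falls off the work surface, if the arm or the gripper's body presses on something with over 40 N, if the wrist force passes 120 N, or if a joint passes its speed limit or range.

ROBOT

A 7-joint arm with a two-finger parallel gripper is mounted at the origin on a cart in front of the work surface, level with it; the furniture and walls round the work are solid. World frame = base frame: x ahead of the robot, y to its left, z up, the work surface at z = 0. Lengths are in m, angles in rad, forces in N, time in s.
With the tool pointing down it reaches from about 0.4 to 0.85 m from the base axis. Payload 4.5 kg.
Tool frame: the origin (TCP) lies midway between the tips of the shut fingers; the grasp point (between the pads) lies 19 mm behind it; z points along the fingers, y is the direction in which the jaws open and shut (so a half turn about z gives the same grasp; the last joint's range is limited). The gripper opens to 88 mm and grips with 3 to 60 N. Pads are 18 mm wide; open, the fingers measure 123 mm over their backs; the gripper's body (75 mm by 187 mm) begins 45 mm behind the grasp point.
Start: joints at [-1.276, 0.689, -0.195, 1.565, 0.157, 0.902, -0.215], TCP at [0.161, 0.604, 0.239] pointing down, gripper open.
Joint ranges: [-3.01, 3.01], [-0.46, 2.08], [-1.47, 1.51], [0.13, 2.56], [-1, 4.14], [0.04, 2.09], [-2.66, 2.66]. Speed limits (rad/s): [2.57, 2.57, 3.14, 3.14, 3.14, 3.14, 3.14].

INTERFACE

Orientations are given as a unit quaternion [x, y, z, w].
In Python, from plant import r gives the robot as it stands. The module is installed in compiled form; this text tells all that it offers.
- The arm moves only by the tool carry_out, never from a script. Its argument "commands" is a list of rows, each a list of 6 numbers: the shift along the tool's x, y, z in m, then the turn, a rotation vector about the tool's x, y, z in degrees. In form: [[dx, dy, dz, wx, wy, wz], ...]. A call has 1 to 12 rows; each row is the pose to reach, as a shift and turn from the pose commanded when the call began, along the tool's axes at that moment; what a row does not reach only later rows make up. A row lasts 1/10 s, in which the tool goes at most 50 mm and 8.59 degrees, less where a joint would pass 70% of its speed; a pose out of reach is approached as far as the arm can. A call with a gripper value outside its range is refused whole. "fingers" is the closure in counts, from 0 (fully open) to 255 (shut), set as the call begins (left out, the last holds). The fingers move at their own pace and stop on an object; "grip_force" is the grip in N (left out, the last holds). Time passes only in rows, so rows that repeat a pose let the fingers close. It gives the time, the measured TCP pose, the force and the opening at its end, in the units of the state.
- r.get_state(): the state, without advancing time (a new reading comes with each control period).
- r.snapshot(name): name is "scene" or "top" or "wrist"; returns a dict with "img" (400x640x3 uint8, blue, green, red), "intrinsics" (3x3 intrinsics, pixels), "extrinsics" (4x4, takes a point from camera to world coordinates); the wrist camera has in their place "tool_from_camera" (4x4, takes a point from camera to tool coordinates, whose origin is the TCP and whose axes are the flange's). Camera axes: x right, y down, z forward; pixel columns grow to the right and rows downward; lengths in m; the calibration is good to about 2 mm. A picture is of the moment at which its call begins: read the wrist's pose just before it. There is no depth.
- r.finish_job(): hands the job in, once; it reports no verdict.
Trained networks look in a picture, given as the dict that the camera call returned (one of the last four; its "shot" number tells which), for a name from the list of things; names that differ only in an ending like _2 or _b are one class to them, and where a whole thing is asked for, a point or a joint stands for the part that bears it (a point fixed in the world has none). Each returns a list of dicts, best first, with "p" (0 to 1); they miss things now and then, are a little off and sometimes report something else, mostly with a low value. They report only what shows in the picture. A call takes as long as a camera call.
- r.spot_in(picture, label): "xyz" ([x, y, z] in m, in world coordinates, good to about 4 mm: the middle of the surface that is visible of it).
- r.spot_point(picture, label): "xyz" ([x, y, z] in m, in world coordinates, good to about 4 mm: a listed point, or the origin of a listed thing).
The state is a dict: "clock": time; "q": joint angles; "qd": joint speeds; "joint_torque": joint torques, N m; "tool_pos": TCP position; "eef_rot": TCP orientation; "contact_force": force on the tool from outside, world axes, zero at the start; "moment": the same for the moment, N m; "opening": opening from 0.0 (shut) to 1.0 (fully open).
Only numpy, scipy, OpenCV 4.12 (cv2) and the standard library are available. Lean on these libraries where they do the work, as an engineer would, in place of code of your own. Each camera call takes 0.05 s, during which the arm holds its last target.

## Working session

There is one attempt and no reset: what is moved stays moved. The work goes in short steps, Python scripts to look and compute and a tool call to move; the robot and the scene stay as the last step left them, time stands still between calls to the robot, and variables do not carry over. Pictures are saved under pics/ and viewed, and the job is handed in when it is done.

Besides the shell and the picture viewer there is one more tool, called after "Emit:" as name(argument=value, ...) on one line, values as JSON. carry_out: Moves the arm, as the interface text tells. Its arguments: {"type":"object","properties":{"commands":{"type":"array","items":{"type":"array","items":{"type":"number"}}},"fingers":{"type":"number"},"grip_force":{"type":"number"}},"required":["commands"]}

```bash
mkdir -p pics; cat > h.py <<'E'
import numpy as np, cv2
from plant import r
from scipy.spatial.transform import Rotation as R
np.set_printoptions(precision=4,suppress=True)
def snap(n,f):
    s=r.snapshot(n); cv2.imwrite('pics/'+f,s['img']); return s
def st():
    s=r.get_state(); print(round(s['clock'],2),np.array(s['tool_pos']),np.array(s['eef_rot']),'F',np.array(s['contact_force']),s['opening']); return s
def proj(s,p):
    T=np.linalg.inv(np.array(s['extrinsics'])); c=T[:3,:3]@p+T[:3,3]; u=np.array(s['intrinsics'])@c; return u[:2]/u[2]
def ray(s,uv,z):
    T=np.array(s['extrinsics']); d=T[:3,:3]@np.linalg.inv(np.array(s['intrinsics']))@np.array([uv[0],uv[1],1]); o=T[:3,3]; return o+d*(z-o[2])/d[2]
E
python3 - <<'E'
from h import *
s0=st()
for c in ('scene','top'):
    s=snap(c,c+'1.png')
    print(c,np.array(s['extrinsics'])[:3])
    for l in ['cutting_jig','stop_face','stop_back','tube_head','tube_tail','hold_down_tip','saw_slot','hold_down_hinge','stop_plunger','parts_case','needle_file','rubber_block','brass_tube']:
        d=r.spot_point(s,l)
        print(l,[(np.array(x['xyz']),round(x['p'],2)) for x in d[:2]])
E
```

```text
0.0 [0.161  0.6032 0.2379] [ 0.13    0.9915 -0.0009 -0.    ] F [-0.7875  0.429  -0.2787] 1.002705375237021
scene [[-0.8097 -0.4706  0.3506  0.2645]
 [-0.5868  0.6463 -0.4878  0.5668]
 [ 0.003  -0.6007 -0.7995  0.7448]]
cutting_jig [(array([ 0.5033,  0.0421, -0.0027]), 0.81), (array([ 0.433 ,  0.3917, -0.0002]), 0.41)]
stop_face [(array([0.5123, 0.1168, 0.0386]), 0.61)]
stop_back [(array([0.5154, 0.1513, 0.0369]), 0.89)]
tube_head []
tube_tail [(array([ 0.4795, -0.1239,  0.0453]), 0.83)]
hold_down_tip [(array([0.478 , 0.0035, 0.1037]), 0.48), (array([0.5009, 0.0465, 0.0411]), 0.48)]
saw_slot [(array([0.5032, 0.0464, 0.0341]), 0.58)]
hold_down_hinge [(array([ 0.5268, -0.0043,  0.0548]), 0.42)]Traceback (most recent call last):
  File "<stdin>", line 7, in <module>
ValueError: it knows: brass_tube, cutting_jig, hold_down_hinge, hold_down_tip, needle_file, parts_case, rubber_block, saw_slot, stop_back, stop_face, tube_head, tube_tail
```

```bash
python3 - <<'E'
from h import *
s=snap('top','top1.png')
print(np.array(s['extrinsics'])[:3])
for l in ['cutting_jig','stop_face','stop_back','tube_head','tube_tail','hold_down_tip','saw_slot','hold_down_hinge','parts_case','needle_file','rubber_block','brass_tube']:
        d=r.spot_point(s,l)
        print(l,[(np.array(x['xyz']),round(x['p'],2)) for x in d[:2]])
E
```

```text
[[ 0.001  -0.9986  0.0532  0.4945]
 [-0.9999 -0.0001  0.017   0.1414]
 [-0.0169 -0.0532 -0.9984  1.117 ]]
cutting_jig [(array([ 0.5081,  0.0417, -0.0063]), 0.62)]
stop_face [(array([0.513 , 0.1175, 0.0407]), 0.78)]
stop_back [(array([0.5168, 0.1501, 0.0366]), 0.84)]
tube_head [(array([0.5053, 0.058 , 0.0417]), 0.85), (array([ 0.5286, -0.0047,  0.0542]), 0.42)]
tube_tail [(array([ 0.4792, -0.1246,  0.0405]), 0.69)]
hold_down_tip [(array([0.4864, 0.004 , 0.102 ]), 0.82), (array([ 0.506 ,  0.0402, -0.0086]), 0.47)]
saw_slot [(array([0.5023, 0.0397, 0.0408]), 0.83)]
hold_down_hinge [(array([ 0.4778, -0.1219,  0.0399]), 0.63), (array([ 0.5278, -0.0076,  0.0533]), 0.5)]
parts_case [(array([ 0.7036,  0.3157, -0.004 ]), 0.6), (array([ 0.4918, -0.0319,  0.043 ]), 0.36)]
needle_file [(array([0.4335, 0.3891, 0.0023]), 0.49)]
rubber_block [(array([0.6544, 0.0751, 0.0025]), 0.75)]
brass_tube [(array([ 0.491 , -0.0315,  0.0432]), 0.97), (array([0.5029, 0.0416, 0.0399]), 0.62)]
```

View pics/scene1.png

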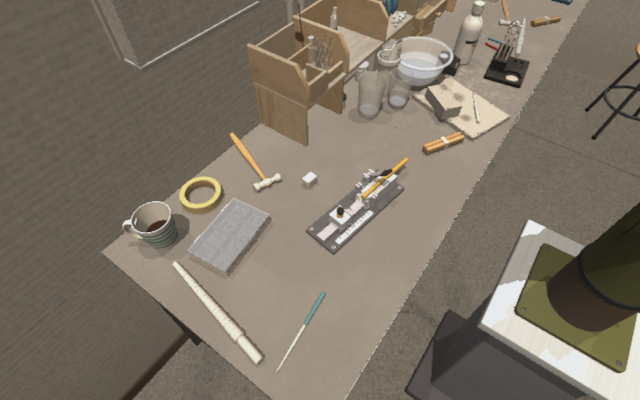

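View pics/top1.png

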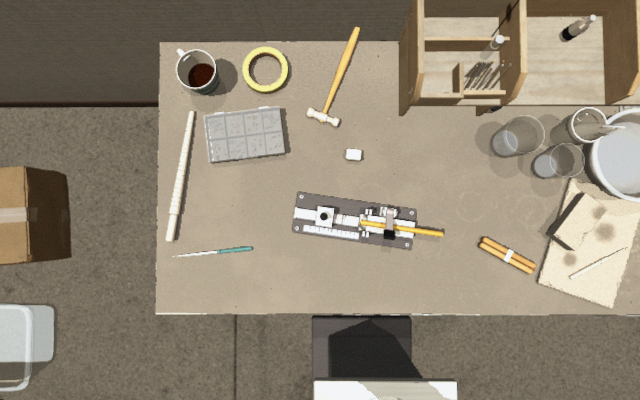

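```bash
python3 - <<'E'
from h import *
s=snap('top','top2.png')
im=s['img']
yaw=np.arctan2(-0.134,0.991); ex=np.array([np.cos(yaw),np.sin(yaw),0]);ey=np.array([-np.sin(yaw),np.cos(yaw),0]);ez=np.array([0,0,1])
o=np.array([0.503,0.042,0])
J=lambda x,y,z:o+ex*x+ey*y+ez*z
c=im[180:260,280:450].copy(); k=4.7
b=cv2.resize(c,None,fx=k,fy=k,interpolation=cv2.INTER_CUBIC)
b2=b.copy()
def L(*ps):
    q=np.array([((proj(s,J(*p))-[280,180])+.5)*k for p in ps]).astype(int); cv2.polylines(b2,[q],True,(0,0,255),1)
L((-.046,-.111,.01),(.046,-.111,.01),(.046,.161,.01),(-.046,.161,.01))
L((0,-.168,.048),(0,.014,.048)); L((-.021,.0755,.049),(.021,.0755,.049),(.021,.1115,.049),(-.021,.1115,.049))
L((-.02,0,.04),(.02,0,.04))
cv2.imwrite('pics/z1.png',np.vstack([b[:290],b2[:300]]) if 0 else b2); cv2.imwrite('pics/z0.png',b)
w=snap('wrist','w1.png'); print(np.array(w['tool_from_camera']))
E
```

```text
[[ 0.0008 -0.9514 -0.3081  0.079 ]
 [ 1.      0.001  -0.0003 -0.    ]
 [ 0.0006 -0.3081  0.9514 -0.1463]
 [ 0.      0.      0.      1.    ]]
```

View pics/z1.png

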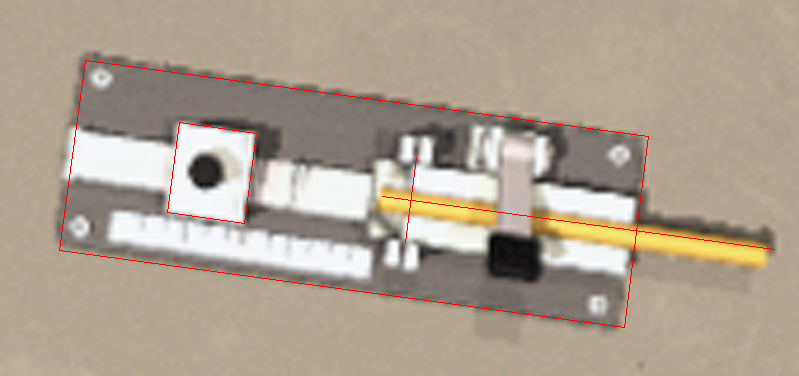

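View pics/w1.png

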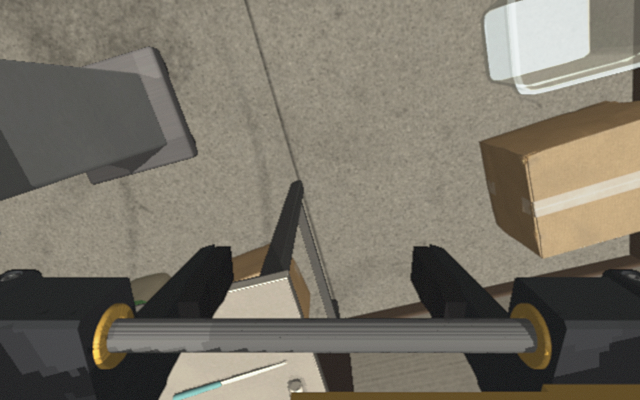

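```bash
cat >> h.py <<'E'
yaw=np.deg2rad(-8.0); ex=np.array([np.cos(yaw),np.sin(yaw),0]);ey=np.array([-np.sin(yaw),np.cos(yaw),0]);ez=np.array([0,0,1.])
o=np.array([0.503,0.042,0])
J=lambda x,y,z:o+ex*x+ey*y+ez*z
def inv(p): d=np.array(p)-o; return np.array([d@ex,d@ey,d[2]])
RT=R.from_matrix(np.column_stack([ey,ex,-ez]))
def cmd(p):
    s=st(); R0=R.from_quat(s['eef_rot']); print('jig',inv(s['tool_pos']))
    d=R0.inv().apply(J(*p)-np.array(s['tool_pos'])); w=(R0.inv()*RT).as_rotvec(degrees=True); print('cmd',d,w)
E
python3 - <<'E'
from h import *
cmd((0,.145,.15)); print(r.get_state()['q'])
E
```

```text
1.2 [0.1612 0.6039 0.2387] [0.13   0.9915 0.     0.    ] F [ 0.1205 -0.1778  0.3664] 0.9991914951435733
jig [-0.4167  0.5089  0.2387]
cmd [-0.4576 -0.3108  0.0887] [ 0.004  -0.0036 83.0594]
[-1.2762  0.6891 -0.1946  1.5653  0.1573  0.9025 -0.2151]
```

Emit:
carry_out(commands=[[-0.458, -0.311, 0.0887, 0, 0, 83], [-0.458, -0.311, 0.0887, 0, 0, 83], [-0.458, -0.311, 0.0887, 0, 0, 83], [-0.458, -0.311, 0.0887, 0, 0, 83], [-0.458, -0.311, 0.0887, 0, 0, 83], [-0.458, -0.311, 0.0887, 0, 0, 83], [-0.458, -0.311, 0.0887, 0, 0, 83], [-0.458, -0.311, 0.0887, 0, 0, 83], [-0.458, -0.311, 0.0887, 0, 0, 83], [-0.458, -0.311, 0.0887, 0, 0, 83], [-0.458, -0.311, 0.0887, 0, 0, 83], [-0.458, -0.311, 0.0887, 0, 0, 83]], fingers=255)

```text
clock: 2.4
tool_pos: [0.5276, 0.1783, 0.1496]
eef_rot: [0.758, 0.653, -0.0, 0.003]
contact_force: [0.3, -0.8, 0.7]
opening: 0.004
```

```bash
python3 - <<'E'
from h import *
cmd((0,.145,.15)); print(r.get_state()['q'])
w=snap('wrist','w2.png')
E
```

```text
2.4 [0.5276 0.1783 0.1496] [ 0.7575  0.6528 -0.0001  0.0025] F [ 0.3027 -0.8346  0.6553] 0.003733884022333547
jig [0.0053 0.1384 0.1496]
cmd [ 0.0065 -0.0054 -0.0004] [ 0.2062  0.201  -0.4896]
[-0.4762  0.7287  0.1089  1.8675 -0.1294  0.5508 -0.4326]
```

View pics/w2.png

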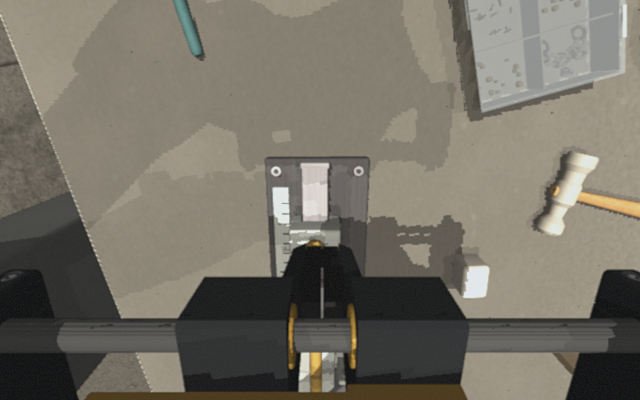

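Emit:
carry_out(commands=[[0, 0, 0, 0, 0, 0], [0, 0, 0, 0, 0, 0]])

```text
clock: 2.65
tool_pos: [0.5222, 0.1877, 0.1501]
eef_rot: [0.753, 0.658, 0.0, -0.001]
contact_force: [-0.2, 0.1, -0.1]
opening: 0.004
```

```bash
python3 - <<'E'
from h import *
cmd((0,.140,.035))
w=snap('wrist','w3.png')
T=np.array(w['tool_from_camera'])
s=r.get_state()
W=np.eye(4);W[:3,:3]=R.from_quat(s['eef_rot']).as_matrix();W[:3,3]=s['tool_pos'];w2=dict(w);w2['extrinsics']=W@T
print(inv(ray(w2,(301,164),.026)),inv(ray(w2,(328,163),.026)))
for l in ['stop_back','stop_face','saw_slot']:
  print(l,[(inv(x['xyz']),round(x['p'],2)) for x in r.spot_point(w,l)[:2]])
for p in [(-.046,.161,.01),(.046,.161,.01),(-.0105,.161,.026),(.0105,.161,.026)]: 
  q=proj(w2,J(*p)); print(p,q); cv2.circle(w['img'],tuple(int(v) for v in q),3,(0,0,255),1)
cv2.imwrite('pics/w3.png',w['img'])
E
```

```text
2.65 [0.5222 0.1877 0.1501] [ 0.7533  0.6576  0.0002 -0.001 ] F [-0.1505  0.0906 -0.1465] 0.0043853017141942995
jig [-0.0013  0.1469  0.1501]
cmd [-0.0071  0.0014  0.1151] [-0.0698 -0.0896  0.2416]
[-0.0176  0.1702  0.026 ] [0.0047 0.1712 0.026 ]
stop_back [(array([-0.0033,  0.1102,  0.0394]), 0.73)]
stop_face []
saw_slot [(array([-0.0014,  0.0014,  0.0443]), 0.95)]
(-0.046, 0.161, 0.01) [270.0451 170.3709]
(0.046, 0.161, 0.01) [374.2858 170.9639]
(-0.0105, 0.161, 0.026) [309.6349 174.8869]
(0.0105, 0.161, 0.026) [334.7338 175.0293]
```

View pics/w3.png

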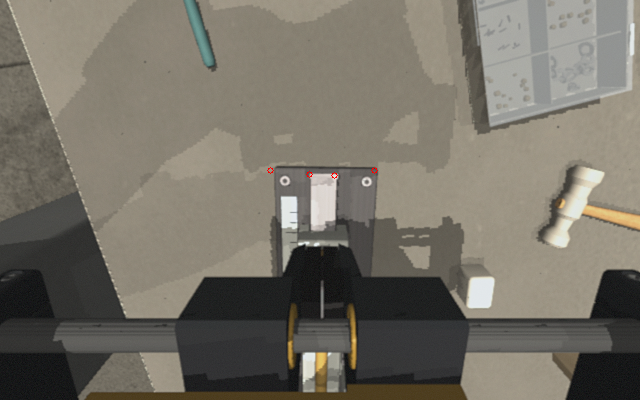

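Emit:
carry_out(commands=[[-0.007, 0.001, 0.05, 0, 0, 0], [-0.007, 0.001, 0.09, 0, 0, 0], [-0.007, 0.001, 0.115, 0, 0, 0], [-0.007, 0.001, 0.115, 0, 0, 0], [-0.007, 0.001, 0.115, 0, 0, 0]])

```text
clock: 3.35
tool_pos: [0.5234, 0.1789, 0.0354]
eef_rot: [0.754, 0.657, 0.0, -0.0]
contact_force: [0.3, 0.1, -0.3]
opening: 0.005
```

```bash
python3 - <<'E'
from h import *
cmd((0,.095,.035))
s=snap('scene','s2.png')
cv2.imwrite('pics/s2z.png',cv2.resize(s['img'][130:270,270:450],None,fx=4,fy=4,interpolation=cv2.INTER_CUBIC))
E
```

```text
3.35 [0.5234 0.1789 0.0354] [ 0.7541  0.6568  0.     -0.0001] F [ 0.2974  0.0673 -0.3374] 0.004909953963163882
jig [0.0012 0.1384 0.0354]
cmd [-0.0434 -0.0013  0.0004] [-0.0061 -0.0094  0.1105]
```

View pics/s2z.png

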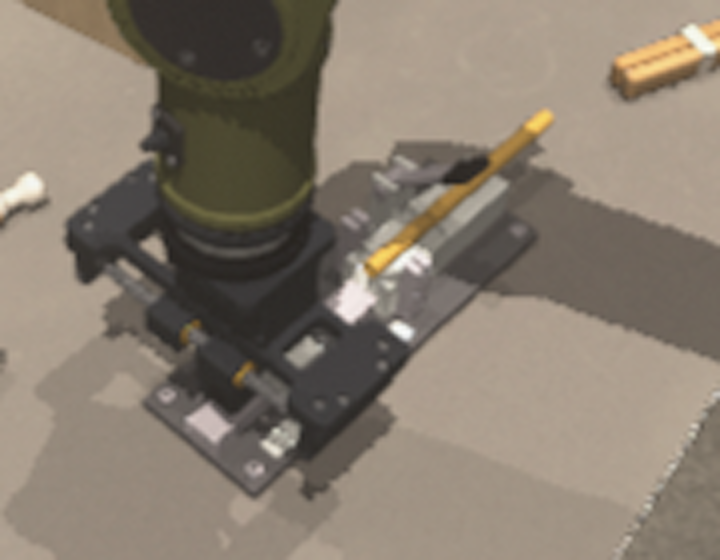

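Emit:
carry_out(commands=[[-0.006, 0, 0, 0, 0, 0], [-0.012, 0, 0, 0, 0, 0], [-0.016, 0, 0, 0, 0, 0], [-0.018, 0, 0, 0, 0, 0], [-0.02, 0, 0, 0, 0, 0], [-0.021, 0, 0, 0, 0, 0], [-0.022, 0, 0, 0, 0, 0], [-0.022, 0, 0, 0, 0, 0]])

```text
clock: 4.2
tool_pos: [0.5214, 0.1595, 0.0356]
eef_rot: [0.754, 0.657, 0.002, -0.001]
contact_force: [1.0, 6.5, 4.8]
opening: 0.006
```

```bash
cat > z.py <<'E'
from h import *
import sys
cmd((0,.095,.035))
for c in ('top','scene'):
  s=r.snapshot(c)
  for l in ['stop_back','stop_face','tube_head','tube_tail','hold_down_tip']:
    print(c,l,[(inv(x['xyz']),round(x['p'],2)) for x in r.spot_point(s,l)[:2]])
  if c=='top': a=cv2.resize(s['img'][180:260,280:450],None,fx=4.7,fy=4.7,interpolation=cv2.INTER_CUBIC)
  else: cv2.imwrite('pics/%s_s.png'%sys.argv[1],cv2.resize(s['img'][130:270,270:450],None,fx=4,fy=4,interpolation=cv2.INTER_CUBIC))
cv2.imwrite('pics/%s_t.png'%sys.argv[1],a)
st()
E
python3 z.py a
```

```text
4.2 [0.5214 0.1595 0.0356] [ 0.7537  0.6573  0.0022 -0.0008] F [1.0001 6.4933 4.8297] 0.006431477580595044
jig [0.0018 0.1189 0.0356]
cmd [-0.0239 -0.0019  0.0005] [ 0.1028 -0.2502  0.1821]
top stop_back []
top stop_face []
top tube_head [(array([-0.0014,  0.0151,  0.0386]), 0.77), (array([-0.1174,  0.3379,  0.0033]), 0.25)]
top tube_tail [(array([-0.0019, -0.1676,  0.0411]), 0.62)]
top hold_down_tip [(array([-0.0126, -0.041 ,  0.0987]), 0.83)]
scene stop_back [(array([-0.0027,  0.111 ,  0.0372]), 0.39)]
scene stop_face [(array([-0.0012,  0.0746,  0.0424]), 0.53)]
scene tube_head [(array([0.0009, 0.0154, 0.041 ]), 0.73), (array([-0.0023, -0.074 ,  0.0392]), 0.24)]
scene tube_tail [(array([-0.0006, -0.1651,  0.0446]), 0.74), (array([-0.0023,  0.111 ,  0.0381]), 0.56)]
scene hold_down_tip [(array([ 0.0005, -0.0723,  0.0407]), 0.53), (array([-0.017 , -0.0418,  0.1046]), 0.51)]
4.8 [0.5213 0.1595 0.0356] [ 0.7536  0.6573  0.0022 -0.0007] F [-1.01    6.5167  4.2219] 0.0007058742730701833
```

Emit:
carry_out(commands=[[-0.001, 0, -0.001, 0, 0, 0], [-0.002, 0, -0.001, 0, 0, 0], [-0.003, 0, -0.001, 0, 0, 0], [-0.003, 0, -0.001, 0, 0, 0]])

```text
clock: 5.2
tool_pos: [0.5209, 0.157, 0.036]
eef_rot: [0.754, 0.657, 0.002, -0.001]
contact_force: [0.4, 7.0, -1.1]
opening: 0.006
```

```bash
python3 z.py b
```

```text
5.2 [0.5209 0.157  0.036 ] [ 0.7535  0.6574  0.0023 -0.0009] F [ 0.4086  6.9515 -1.0601] 0.005655474107927275
jig [0.0017 0.1164 0.036 ]
cmd [-0.0214 -0.0018  0.0009] [ 0.0937 -0.273   0.2066]
top stop_back [(array([0.001 , 0.0174, 0.039 ]), 0.67)]
top stop_face [(array([0.0015, 0.0162, 0.0357]), 0.41), (array([-0.1172,  0.3343,  0.002 ]), 0.34)]
top tube_head [(array([-0.0023,  0.0184,  0.038 ]), 0.87)]
top tube_tail [(array([-0.0023, -0.1666,  0.0407]), 0.76)]
top hold_down_tip [(array([-0.0119, -0.0406,  0.0999]), 0.57)]
scene stop_back [(array([-0.0036,  0.1072,  0.0378]), 0.45)]
scene stop_face [(array([-0.    ,  0.0714,  0.0427]), 0.46)]
scene tube_head [(array([-0.0027,  0.0176,  0.0401]), 0.58)]
scene tube_tail [(array([-0.0014, -0.1669,  0.0481]), 0.64)]
scene hold_down_tip [(array([-0.0175, -0.0397,  0.1043]), 0.52)]
5.8 [0.5209 0.1571 0.036 ] [ 0.7535  0.6575  0.0023 -0.0009] F [ 0.8487  8.1902 -1.359 ] 0.003703086307649013
```

View pics/b_s.png

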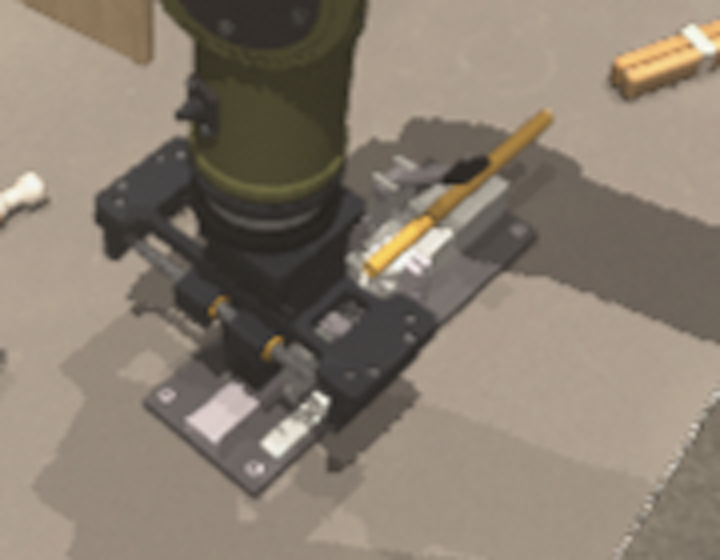

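View pics/b_t.png

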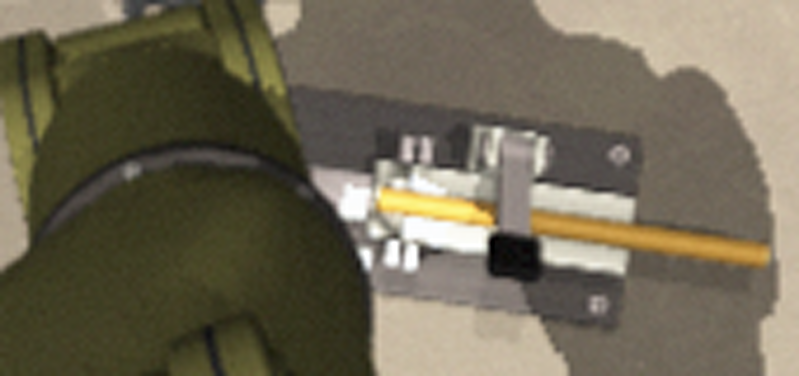

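Emit:
carry_out(commands=[[-0.001, 0, 0, 0, 0, 0], [-0.002, 0, 0, 0, 0, 0], [-0.002, 0, 0, 0, 0, 0]])

```text
clock: 6.1
tool_pos: [0.5207, 0.1554, 0.036]
eef_rot: [0.753, 0.658, 0.002, -0.001]
contact_force: [0.9, 8.1, -1.6]
opening: 0.0
```

Emit:
carry_out(commands=[[-0.001, 0, 0, 0, 0, 0], [-0.002, 0, 0, 0, 0, 0], [-0.002, 0, 0, 0, 0, 0]])

```text
clock: 6.4
tool_pos: [0.5203, 0.1533, 0.036]
eef_rot: [0.753, 0.658, 0.002, -0.001]
contact_force: [1.3, 1.7, -0.5]
opening: 0.005
```

Emit:
carry_out(commands=[[-0.001, 0, 0, 0, 0, 0], [-0.002, 0, 0, 0, 0, 0], [-0.002, 0, 0, 0, 0, 0]])

```text
clock: 6.7
tool_pos: [0.5192, 0.1464, 0.0359]
eef_rot: [0.755, 0.656, -0.0, 0.0]
contact_force: [1.0, -0.2, -0.5]
opening: 0.003
```

```bash
python3 z.py c|grep -v tube
```

```text
6.7 [0.5192 0.1464 0.0359] [ 0.7547  0.6561 -0.0005  0.0003] F [ 1.0299 -0.2297 -0.5208] 0.003328746517353603
jig [0.0015 0.1057 0.0359]
cmd [-0.0107 -0.0015  0.0009] [-0.0066  0.067   0.0021]
top stop_back [(array([0.1464, 0.0547, 0.0001]), 0.41)]
top stop_face []
top hold_down_tip [(array([-0.0139, -0.0419,  0.1011]), 0.7)]
scene stop_back [(array([-0.0008,  0.096 ,  0.0379]), 0.39)]
scene stop_face [(array([0.0008, 0.0593, 0.0407]), 0.62)]
scene hold_down_tip [(array([-0.0187, -0.0395,  0.1043]), 0.58)]
7.3 [0.5192 0.1475 0.036 ] [ 0.7544  0.6564 -0.     -0.    ] F [ 0.2339 -0.2308  0.1879] 0.0012458685457280656
```

Emit:
carry_out(commands=[[-0.0015, 0, 0, 0, 0, 0], [-0.003, 0, 0, 0, 0, 0], [-0.0045, 0, 0, 0, 0, 0], [-0.006, 0, 0, 0, 0, 0], [-0.006, 0, 0, 0, 0, 0]])

```text
clock: 7.8
tool_pos: [0.5183, 0.1408, 0.036]
eef_rot: [0.755, 0.656, -0.0, 0.0]
contact_force: [-0.1, -0.2, 0.8]
opening: 0.002
```

Emit:
carry_out(commands=[[-0.001, 0, 0, 0, 0, 0], [-0.002, 0, 0, 0, 0, 0], [-0.002, 0, 0, 0, 0, 0]])

```text
clock: 8.1
tool_pos: [0.5182, 0.1401, 0.036]
eef_rot: [0.754, 0.657, 0.0, -0.0]
contact_force: [-0.0, 1.7, 0.9]
opening: 0.006
```

```bash
python3 z.py d|grep -v tube
```

```text
8.1 [0.5182 0.1401 0.036 ] [ 0.7543  0.6566  0.0004 -0.0002] F [-0.01    1.6861  0.8778] 0.005963629476491557
jig [0.0014 0.0993 0.036 ]
cmd [-0.0043 -0.0014  0.001 ] [ 0.0119 -0.0452  0.0799]
top stop_back [(array([-0.0006, -0.0764,  0.0438]), 0.59)]
top stop_face []
top hold_down_tip [(array([-0.0131, -0.042 ,  0.1003]), 0.67)]
scene stop_back [(array([-0.0033,  0.0905,  0.0371]), 0.44)]
scene stop_face [(array([-0.0005,  0.0546,  0.045 ]), 0.42)]
scene hold_down_tip [(array([-0.0188, -0.0428,  0.1065]), 0.67), (array([-0.0002,  0.0141,  0.0414]), 0.34)]
8.7 [0.5182 0.1401 0.036 ] [ 0.7543  0.6566  0.0003 -0.0001] F [0.2577 3.1674 0.041 ] 0.002893047260372662
```

View pics/d_s.png

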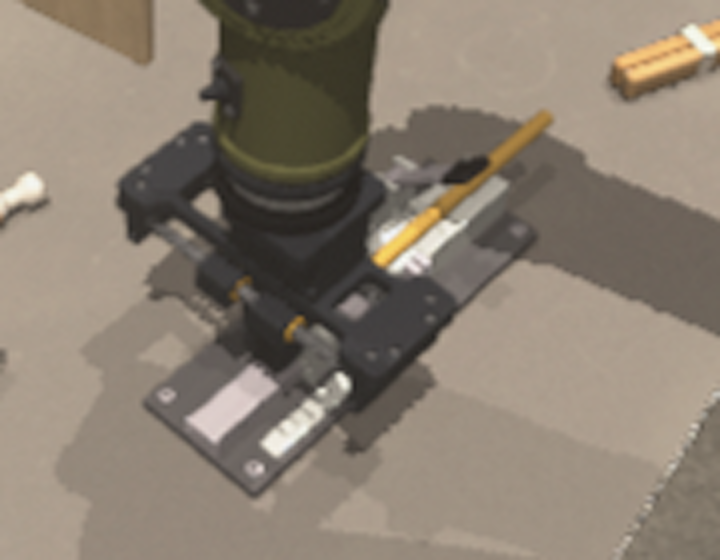

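Emit:
carry_out(commands=[[-0.0005, 0, 0, 0, 0, 0], [-0.001, 0, 0, 0, 0, 0], [-0.001, 0, 0, 0, 0, 0]])

```text
clock: 9.0
tool_pos: [0.5182, 0.1399, 0.0361]
eef_rot: [0.754, 0.657, 0.001, -0.0]
contact_force: [0.5, 5.1, 0.2]
opening: 0.007
```

Emit:
carry_out(commands=[[-0.0005, 0, 0, 0, 0, 0], [-0.001, 0, 0, 0, 0, 0], [-0.001, 0, 0, 0, 0, 0]])

```text
clock: 9.3
tool_pos: [0.5182, 0.1396, 0.0361]
eef_rot: [0.754, 0.657, 0.001, -0.001]
contact_force: [1.0, 6.4, -1.0]
opening: 0.004
```

Emit:
carry_out(commands=[[-0.0005, 0, 0, 0, 0, 0], [-0.001, 0, 0, 0, 0, 0], [-0.001, 0, 0, 0, 0, 0]])

```text
clock: 9.6
tool_pos: [0.5181, 0.1389, 0.0361]
eef_rot: [0.754, 0.657, 0.001, -0.001]
contact_force: [0.1, 7.2, -0.6]
opening: 0.005
```

Emit:
carry_out(commands=[[0.01, 0, 0, 0, 0, 0], [0.03, 0, 0, 0, 0, 0], [0.03, 0, -0.05, 0, 0, 0], [0.03, 0, -0.1, 0, 0, 0], [0.07, 0, -0.15, 0, 0, 0], [0.12, 0, -0.18, 0, 0, 0], [0.17, 0, -0.18, 0, 0, 0], [0.22, 0, -0.18, 0, 0, 0], [0.22, 0, -0.18, 0, 0, 0]])

```text
clock: 10.5
tool_pos: [0.547, 0.3605, 0.2164]
eef_rot: [0.753, 0.659, 0.001, -0.001]
contact_force: [-0.4, 1.1, -0.1]
opening: 0.005
```

```bash
python3 z.py e; python3 - <<'E'
from h import *
s=r.snapshot('top'); print(r.spot_point(s,'saw_slot')[:2]); k=10
a=cv2.resize(s['img'][195:250,290:370],None,fx=k,fy=k,interpolation=cv2.INTER_CUBIC)
for v in (.03,.05,.07):
    q=[tuple(int(t) for t in (proj(s,J(x,v,.049))-[290,195]+.5)*k) for x in (-.03,.03)]; cv2.line(a,q[0],q[1],(0,0,255),1)
q=[tuple(int(t) for t in (proj(s,J(x,0,.04))-[290,195]+.5)*k) for x in (-.03,.03)]; cv2.line(a,q[0],q[1],(255,0,0),1)
cv2.imwrite('pics/e_z.png',a)
E
```

```text
10.5 [0.547  0.3605 0.2164] [ 0.7526  0.6585  0.0012 -0.0011] F [-0.439   1.0946 -0.1487] 0.005014120748026872
jig [-0.0008  0.3216  0.2164]
cmd [-0.2272 -0.0007  0.1807] [-0.0021 -0.1865  0.3726]
top stop_back [(array([-0.002 ,  0.0847,  0.0392]), 0.57)]
top stop_face [(array([-0.0036,  0.0507,  0.0383]), 0.75)]
top tube_head [(array([-0.0003,  0.0164,  0.0395]), 0.62)]
top tube_tail [(array([ 0.0014, -0.1655,  0.0392]), 0.57), (array([0.0009, 0.0875, 0.0372]), 0.34)]
top hold_down_tip [(array([-0.0148, -0.043 ,  0.1001]), 0.76), (array([ 0.0336, -0.0423,  0.0564]), 0.18)]
scene stop_back [(array([-0.0032,  0.0866,  0.0382]), 0.75)]
scene stop_face [(array([-0.0018, -0.0707,  0.0391]), 0.17)]
scene tube_head [(array([-0.0023,  0.0161,  0.0415]), 0.49), (array([ 0.1601,  0.2952, -0.0012]), 0.43)]
scene tube_tail [(array([-0.0026, -0.1668,  0.0453]), 0.65)]
scene hold_down_tip [(array([-0.1155,  0.3346, -0.0013]), 0.73), (array([-0.02  , -0.0422,  0.1065]), 0.41)]
11.1 [0.5482 0.3537 0.2161] [ 0.7547  0.656  -0.0001  0.    ] F [ 0.2808 -0.5404 -0.0607] 0.005682390820077872
[{'xyz': [0.5029, 0.0421, 0.04], 'p': 0.57}, {'xyz': [0.5145, 0.1274, 0.0377], 'p': 0.31}]
```

View pics/e_z.png

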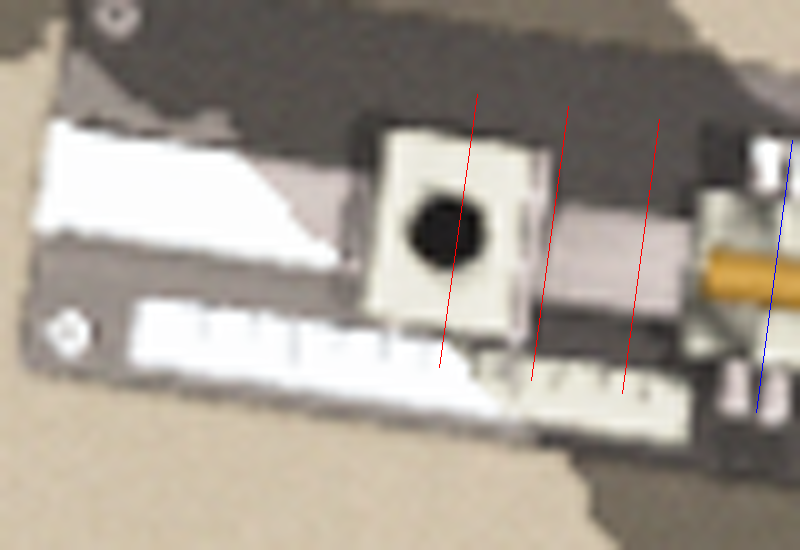

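View pics/e_s.png

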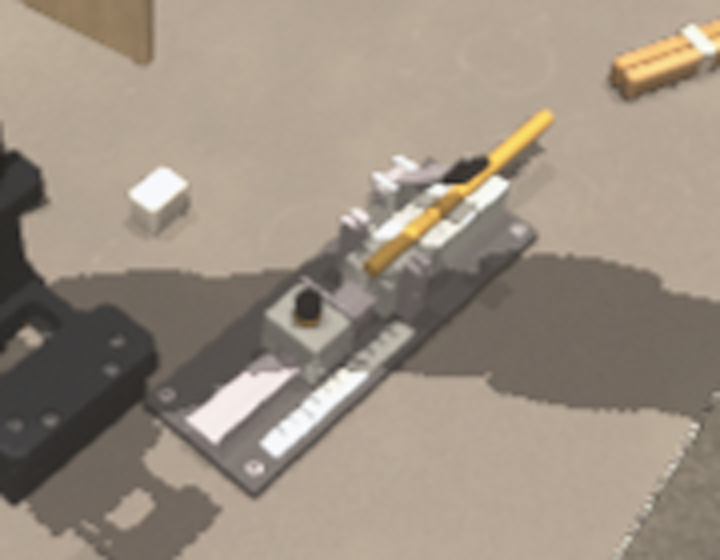

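```bash
python3 - <<'E'
from h import *
s=r.snapshot('scene'); i0=cv2.imread('pics/scene1.png'); k=9
out=[]
for im,yy in ((i0,.0755),(s['img'],.0505)):
    c=proj(s,J(0,yy+.018,.055)); x,y=int(c[0]),int(c[1]); x0,y0=x-22,y-22
    a=cv2.resize(im[y0:y0+44,x0:x0+44],None,fx=k,fy=k,interpolation=cv2.INTER_CUBIC)
    for h,col in ((.072,(0,0,255)),(.067,(255,0,0))):
        th=np.linspace(0,6.3,40)
        pts=np.array([(proj(s,J(.0085*np.cos(t),yy+.018+.0085*np.sin(t),h))-[x0,y0]+.5)*k for t in th]).astype(int)
        cv2.polylines(a,[pts],True,col,1)
    pts=np.array([(proj(s,J(xx,yy+v,.049))-[x0,y0]+.5)*k for xx,v in ((-.021,0),(.021,0),(.021,.036),(-.021,.036))]).astype(int); cv2.polylines(a,[pts],True,(0,255,0),1)
    out.append(a)
cv2.imwrite('pics/knob.png',np.hstack(out))
E
```

```text
(no output)
```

View pics/knob.png

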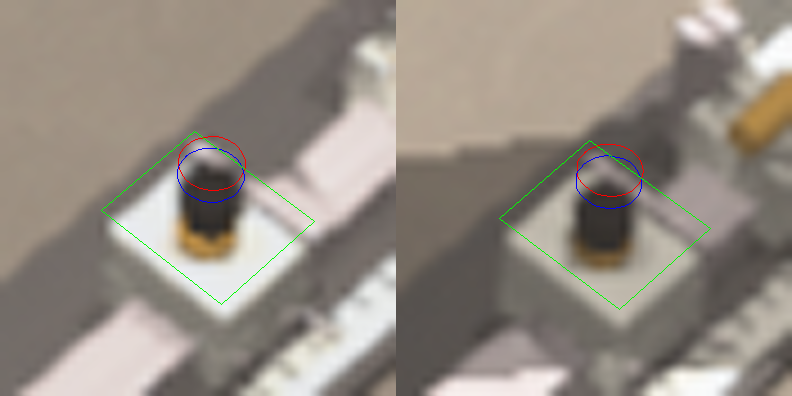

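```bash
python3 - <<'E'
from h import *
cmd((0,-.200,.216))
E
```

```text
11.25 [0.5481 0.3544 0.2161] [ 0.7544  0.6564  0.     -0.    ] F [-1.1406 -0.6881  0.6277] 0.0037499510527743717
jig [0.0012 0.3156 0.2161]
cmd [-0.5156 -0.0016  0.    ] [-0.0024 -0.0056  0.0466]
```

Emit:
carry_out(commands=[[-0.516, -0.001, 0, 0, 0, 0], [-0.516, -0.001, 0, 0, 0, 0], [-0.516, -0.001, 0, 0, 0, 0], [-0.516, -0.001, 0, 0, 0, 0], [-0.516, -0.001, 0, 0, 0, 0], [-0.516, -0.001, 0, 0, 0, 0], [-0.516, -0.001, 0, 0, 0, 0], [-0.516, -0.001, 0, 0, 0, 0], [-0.516, -0.001, 0, 0, 0, 0], [-0.516, -0.001, 0, 0, 0, 0], [-0.516, -0.001, 0, 0, 0, 0], [-0.516, -0.001, 0, 0, 0, 0]])

```text
clock: 12.45
tool_pos: [0.4751, -0.1601, 0.2162]
eef_rot: [0.757, 0.654, -0.0, 0.001]
contact_force: [-0.4, 0.2, -0.1]
opening: 0.001
```

Emit:
carry_out(commands=[[0, 0, 0, 0, 0, 0], [0, 0, 0, 0, 0, 0]])

```text
clock: 12.65
tool_pos: [0.4764, -0.1542, 0.216]
eef_rot: [0.753, 0.658, 0.001, -0.0]
contact_force: [0.1, 0.2, -0.4]
opening: -0.0
```

```bash
python3 - <<'E'
from h import *
cmd((0,-.198,.031))
w=snap('wrist','w4.png')
for l in ['tube_tail']:
  print(l,[(inv(x['xyz']),round(x['p'],2)) for x in r.spot_point(w,l)[:2]])
E
```

```text
12.65 [ 0.4764 -0.1542  0.216 ] [ 0.7533  0.6577  0.0005 -0.0004] F [ 0.1339  0.2246 -0.3666] -0.0003218517712881768
jig [ 0.0009 -0.198   0.216 ]
cmd [-0.0002 -0.0009  0.185 ] [ 0.0011 -0.0754  0.2469]
tube_tail [(array([-0.0051, -0.1646,  0.0433]), 0.83)]
```

View pics/w4.png

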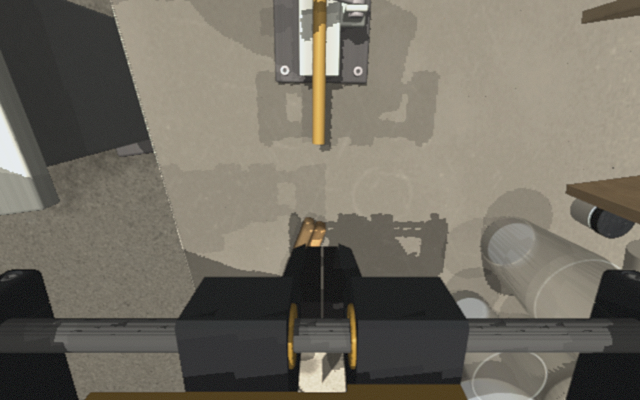

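Emit:
carry_out(commands=[[0, -0.001, 0.05, 0, 0, 0], [0, -0.001, 0.1, 0, 0, 0], [0, -0.001, 0.15, 0, 0, 0], [0, -0.001, 0.185, 0, 0, 0], [0, -0.001, 0.185, 0, 0, 0], [0, -0.001, 0.185, 0, 0, 0]])

```text
clock: 13.35
tool_pos: [0.475, -0.1554, 0.0312]
eef_rot: [0.754, 0.657, -0.0, -0.0]
contact_force: [0.5, -0.5, 0.4]
opening: 0.004
```

```bash
python3 - <<'E'
from h import *
cmd((0,-.143,.031))
w=snap('wrist','w5.png'); snap('scene','s5.png')
E
```

```text
13.35 [ 0.475  -0.1554  0.0312] [ 0.7539  0.657  -0.0001 -0.0004] F [ 0.4529 -0.5007  0.3756] 0.003792003015955601
jig [-0.0003 -0.1994  0.0312]
cmd [0.0564 0.0004 0.0003] [-0.0447 -0.0219  0.1369]
```

View pics/w5.png

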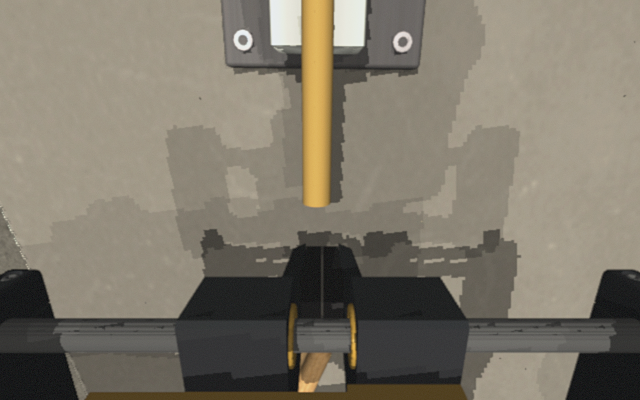

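View pics/s5.png

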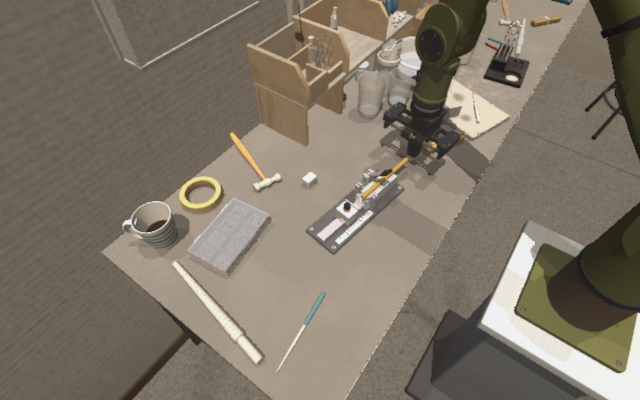

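Emit:
carry_out(commands=[[0.008, 0, 0, 0, 0, 0], [0.014, 0, 0, 0, 0, 0], [0.019, 0, 0, 0, 0, 0], [0.024, 0, 0, 0, 0, 0], [0.029, 0, 0, 0, 0, 0], [0.034, 0, 0, 0, 0, 0], [0.039, 0, 0, 0, 0, 0], [0.043, 0, 0, 0, 0, 0], [0.046, 0, 0, 0, 0, 0], [0.046, 0, 0, 0, 0, 0]])

```text
clock: 14.45
tool_pos: [0.4811, -0.1099, 0.0309]
eef_rot: [0.754, 0.657, 0.0, -0.0]
contact_force: [-0.6, -0.1, 0.3]
opening: 0.005
```

```bash
python3 z.py f; python3 - <<'E'
from h import *
w=snap('wrist','w6.png')
E
```

```text
14.45 [ 0.4811 -0.1099  0.0309] [ 0.7541  0.6568  0.0001 -0.0003] F [-0.5651 -0.1027  0.2843] 0.005113013939098896
jig [-0.0005 -0.1535  0.0309]
cmd [ 0.2485  0.001  -0.0039] [-0.0252 -0.03    0.1057]
top stop_back [(array([-0.0015,  0.0864,  0.0347]), 0.83)]
top stop_face [(array([-0.0062,  0.0511,  0.043 ]), 0.53)]
top tube_head [(array([-0.0026,  0.037 ,  0.0386]), 0.98)]
top tube_tail [(array([ 0.0017, -0.1445,  0.0378]), 0.77)]
top hold_down_tip [(array([-0.0126, -0.041 ,  0.0998]), 0.73), (array([ 0.002 ,  0.0004, -0.0088]), 0.6)]
scene stop_back [(array([-0.0037,  0.0893,  0.0361]), 0.95), (array([-0.0004,  0.0374,  0.0423]), 0.56)]
scene stop_face [(array([-0.0019,  0.0533,  0.0429]), 0.73)]
scene tube_head [(array([-0.0017,  0.0353,  0.0416]), 0.79)]
scene tube_tail [(array([-0.0014,  0.0884,  0.0372]), 0.74), (array([-0.002 , -0.1438,  0.0467]), 0.5)]
scene hold_down_tip [(array([-0.0164, -0.0422,  0.1043]), 0.71), (array([-0.0002,  0.0027, -0.0035]), 0.53)]
15.05 [ 0.4811 -0.1107  0.031 ] [ 0.7544  0.6564  0.     -0.    ] F [0.0639 0.4894 0.0011] 0.005635687180666482
```

View pics/f_s.png

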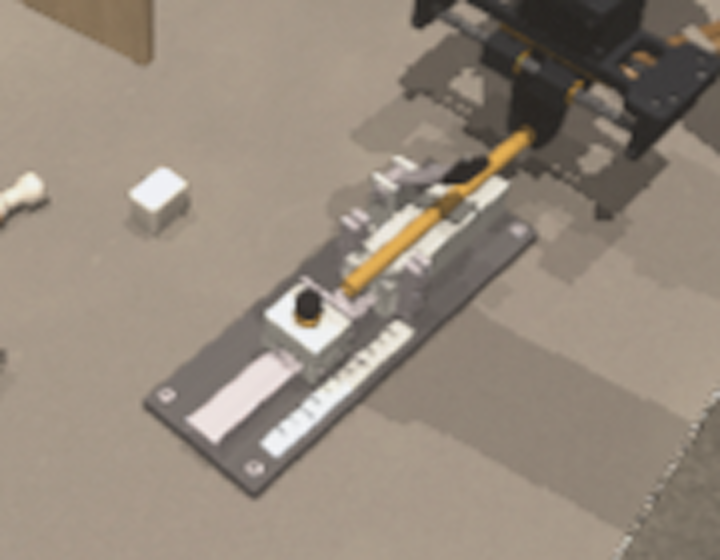

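View pics/w6.png

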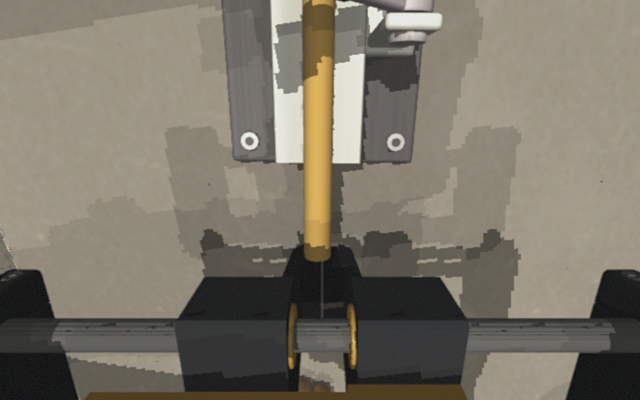

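Emit:
carry_out(commands=[[0.003, 0, 0, 0, 0, 0], [0.006, 0, 0, 0, 0, 0], [0.008, 0, 0, 0, 0, 0], [0.01, 0, 0, 0, 0, 0], [0.01, 0, 0, 0, 0, 0]])

```text
clock: 15.6
tool_pos: [0.4826, -0.1002, 0.031]
eef_rot: [0.754, 0.657, 0.0, -0.0]
contact_force: [-0.6, 0.5, 0.1]
opening: 0.005
```

Emit:
carry_out(commands=[[0.001, 0, 0, 0, 0, 0], [0.002, 0, 0, 0, 0, 0], [0.002, 0, 0, 0, 0, 0]])

```text
clock: 15.9
tool_pos: [0.4828, -0.0987, 0.031]
eef_rot: [0.754, 0.656, 0.0, -0.0]
contact_force: [0.6, -0.1, 0.3]
opening: 0.001
```

```bash
python3 z.py g|egrep 'jig|head|face|F'
```

```text
15.9 [ 0.4828 -0.0987  0.031 ] [ 0.7543  0.6565  0.     -0.0001] F [ 0.5992 -0.1031  0.3462] 0.0013339599017719048
jig [-0.0004 -0.1421  0.031 ]
top stop_face [(array([-0.0051,  0.0516,  0.0383]), 0.73)]
top tube_head [(array([-0.0002,  0.048 ,  0.0397]), 0.73)]
scene stop_face [(array([-0.0022,  0.0545,  0.0425]), 0.91)]
scene tube_head [(array([0.0001, 0.0497, 0.0409]), 0.63), (array([-0.0004,  0.0894,  0.0378]), 0.25)]
16.5 [ 0.4828 -0.0987  0.031 ] [ 0.7544  0.6565  0.0001 -0.0001] F [0.3456 0.7128 0.4839] 0.003170616000490533
```

View pics/g_s.png

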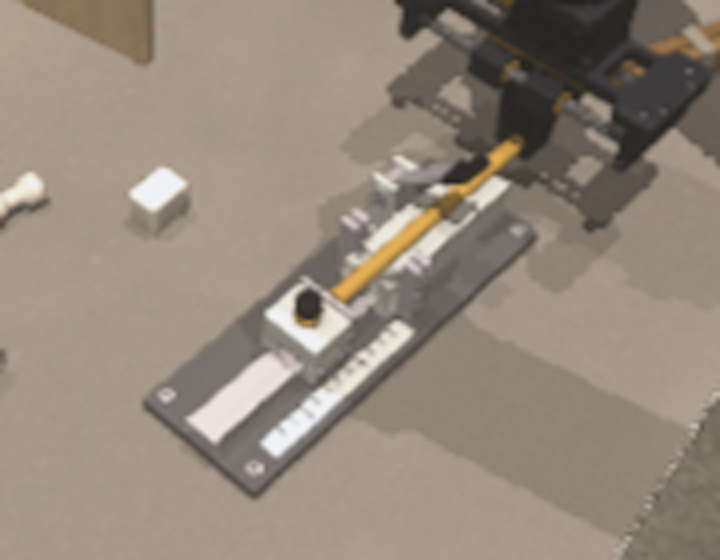

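Small gap remains; 1 mm steps while watching the force.

Emit:
carry_out(commands=[[0.001, 0, 0, 0, 0, 0], [0.001, 0, 0, 0, 0, 0], [0.001, 0, 0, 0, 0, 0]])

```text
clock: 16.8
tool_pos: [0.4829, -0.0978, 0.031]
eef_rot: [0.754, 0.656, -0.0, -0.0]
contact_force: [-0.2, -0.1, 0.2]
opening: 0.005
```

Emit:
carry_out(commands=[[0.001, 0, 0, 0, 0, 0], [0.001, 0, 0, 0, 0, 0], [0.001, 0, 0, 0, 0, 0]])

```text
clock: 17.1
tool_pos: [0.4831, -0.0967, 0.031]
eef_rot: [0.754, 0.656, 0.0, -0.0]
contact_force: [-1.0, -0.1, -0.2]
opening: 0.005
```

Emit:
carry_out(commands=[[0.001, 0, 0, 0, 0, 0], [0.001, 0, 0, 0, 0, 0], [0.001, 0, 0, 0, 0, 0]])

```text
clock: 17.4
tool_pos: [0.4833, -0.0957, 0.031]
eef_rot: [0.754, 0.656, 0.0, -0.0]
contact_force: [-0.6, -0.3, -0.3]
opening: 0.005
```

Emit:
carry_out(commands=[[0.001, 0, 0, 0, 0, 0], [0.001, 0, 0, 0, 0, 0], [0.001, 0, 0, 0, 0, 0]])

```text
clock: 17.7
tool_pos: [0.4834, -0.0947, 0.031]
eef_rot: [0.754, 0.657, 0.0, -0.0]
contact_force: [-1.1, -0.5, 0.4]
opening: 0.004
```

Emit:
carry_out(commands=[[0.001, 0, 0, 0, 0, 0], [0.001, 0, 0, 0, 0, 0], [0.001, 0, 0, 0, 0, 0]])

```text
clock: 18.0
tool_pos: [0.4835, -0.0937, 0.031]
eef_rot: [0.754, 0.657, 0.0, -0.0]
contact_force: [0.3, -0.4, 0.0]
opening: 0.003
```

```bash
python3 z.py i|egrep 'jig|head|face|F|back'; python3 - <<'E'
from h import *
s=r.snapshot('scene'); 
cv2.imwrite('pics/i_z.png',cv2.resize(s['img'][180:235,320:390],None,fx=9,fy=9,interpolation=cv2.INTER_CUBIC))
E
```

```text
18.0 [ 0.4835 -0.0937  0.031 ] [ 0.7543  0.6565  0.0001 -0.0001] F [ 0.2655 -0.4087  0.0213] 0.0033353582581541175
jig [-0.0004 -0.1371  0.031 ]
top stop_back [(array([-0.0021,  0.0872,  0.0347]), 0.73), (array([ 0.1603,  0.3022, -0.0006]), 0.43)]
top stop_face [(array([-0.0038,  0.0543,  0.0405]), 0.67)]
top tube_head [(array([-0.0006,  0.0526,  0.0374]), 0.9), (array([-0.0021,  0.0541,  0.039 ]), 0.42)]
scene stop_back [(array([-0.002 ,  0.0882,  0.0368]), 0.83), (array([-0.0015,  0.0525,  0.0386]), 0.74)]
scene stop_face [(array([-0.003 ,  0.0528,  0.0423]), 0.57)]
scene tube_head [(array([0.0022, 0.0517, 0.0398]), 0.56)]
18.6 [ 0.4835 -0.0938  0.031 ] [ 0.7544  0.6565  0.0001 -0.    ] F [-0.2949 -0.7201  0.8805] 0.010401058608914982
```

View pics/i_z.png

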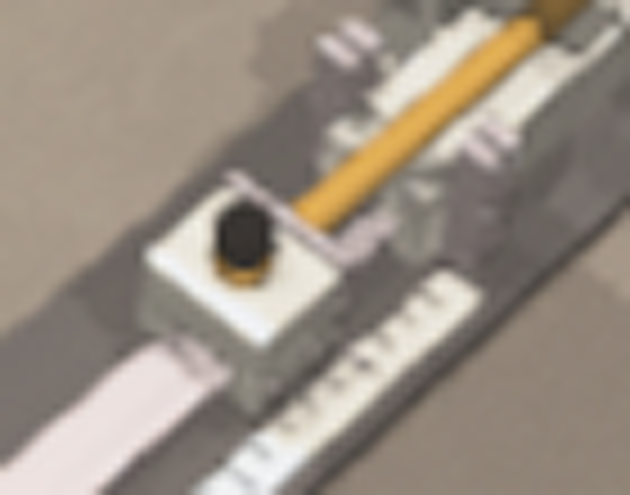

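Emit:
carry_out(commands=[[0.0005, 0, 0, 0, 0, 0], [0.001, 0, 0, 0, 0, 0], [0.001, 0, 0, 0, 0, 0]])

```text
clock: 18.95
tool_pos: [0.4836, -0.0929, 0.031]
eef_rot: [0.754, 0.656, -0.0, 0.0]
contact_force: [-0.5, -0.3, -0.0]
opening: 0.003
```

Emit:
carry_out(commands=[[0.0005, 0, 0, 0, 0, 0], [0.001, 0, 0, 0, 0, 0], [0.001, 0, 0, 0, 0, 0]])

```text
clock: 19.25
tool_pos: [0.4837, -0.0929, 0.031]
eef_rot: [0.755, 0.656, -0.0, 0.0]
contact_force: [-1.4, -4.1, -0.0]
opening: 0.005
```

Emit:
carry_out(commands=[[-0.004, 0, 0, 0, 0, 0], [-0.015, 0, 0, 0, 0, 0], [-0.025, 0, -0.03, 0, 0, 0], [-0.025, -0.01, -0.08, 0, 0, 0], [0.01, -0.02, -0.12, 0, 0, 0], [0.055, -0.02, -0.12, 0, 0, 0], [0.093, -0.02, -0.12, 0, 0, 0], [0.093, -0.02, -0.12, 0, 0, 0], [0.093, -0.02, -0.12, 0, 0, 0], [0.093, -0.02, -0.12, 0, 0, 0]])

```text
clock: 20.25
tool_pos: [0.4765, 0.0015, 0.1509]
eef_rot: [0.755, 0.656, -0.0, 0.0]
contact_force: [0.3, -0.4, 0.3]
opening: 0.004
```

```bash
python3 - <<'E'
from h import *
cmd((-.02,-.043,.130))
w=snap('wrist','w7.png')
for l in ['hold_down_tip']:
  print(l,[(inv(x['xyz']),round(x['p'],2)) for x in r.spot_point(w,l)[:2]])
w=r.snapshot('scene')
for l in ['hold_down_tip','tube_head','stop_face']:
  print(l,[(inv(x['xyz']),round(x['p'],2)) for x in r.spot_point(w,l)[:2]])
cv2.imwrite('pics/s7.png',cv2.resize(w['img'][130:240,310:450],None,fx=5,fy=5,interpolation=cv2.INTER_CUBIC))
E
```

```text
20.25 [0.4765 0.0015 0.1509] [ 0.755   0.6558 -0.0005  0.0001] F [ 0.3362 -0.4478  0.2606] 0.0038385783605553478
jig [-0.0206 -0.0438  0.1509]
cmd [0.0008 0.0006 0.0209] [-0.0296  0.0456 -0.0444]
hold_down_tip [(array([-0.0159, -0.0402,  0.1042]), 0.69)]
hold_down_tip [(array([-0.016 , -0.0402,  0.1063]), 0.48)]
tube_head [(array([-0.0022,  0.0518,  0.0393]), 0.83)]
stop_face [(array([0.0006, 0.0532, 0.0411]), 0.83)]
```

View pics/s7.png

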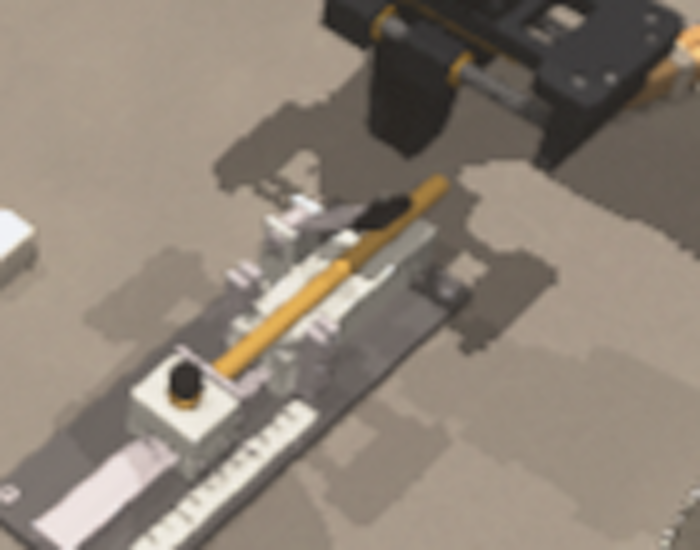

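View pics/w7.png

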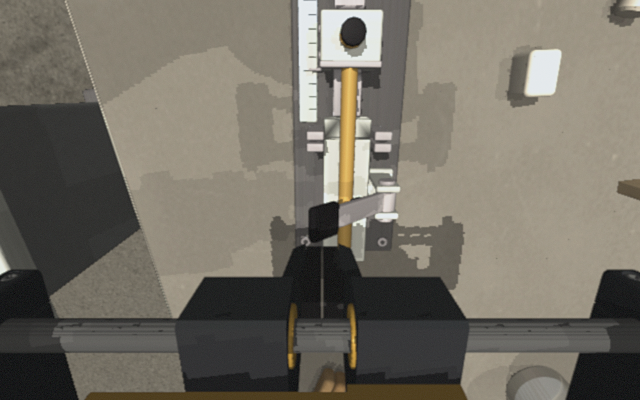

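Emit:
carry_out(commands=[[0.002, 0, 0.02, 0, 0, 0], [0.002, 0, 0.035, 0, 0, 0], [0.002, 0, 0.043, 0, 0, 0], [0.002, -0.002, 0.05, 0, 0, 0], [0.002, -0.004, 0.057, 0, 0, 0], [0.002, -0.006, 0.064, 0, 0, 0], [0.002, -0.008, 0.071, 0, 0, 0], [0.002, -0.009, 0.077, 0, 0, 0], [0.002, -0.01, 0.083, 0, 0, 0], [0.002, -0.01, 0.087, 0, 0, 0], [0.002, -0.01, 0.089, 0, 0, 0]])

```text
clock: 21.65
tool_pos: [0.4668, 0.0064, 0.0615]
eef_rot: [0.754, 0.656, -0.0, -0.0]
contact_force: [-1.0, 0.1, 1.5]
opening: 0.005
```

```bash
python3 z.py k|egrep 'jig|head|face|F|hold'
```

```text
21.65 [0.4668 0.0064 0.0615] [ 0.7544  0.6565 -0.0004 -0.0004] F [-1.0444  0.0501  1.5421] 0.005344733275929931
jig [-0.0309 -0.0403  0.0615]
top stop_face [(array([-0.0027,  0.0544,  0.0386]), 0.91)]
top tube_head [(array([-0.0017,  0.0544,  0.0393]), 0.44)]
top hold_down_tip []
scene stop_face [(array([-0.0042,  0.0541,  0.0418]), 0.78)]
scene tube_head [(array([0.0006, 0.0549, 0.0412]), 0.62)]
scene hold_down_tip [(array([-0.0381, -0.0402,  0.0617]), 0.67)]
22.25 [0.4674 0.0064 0.0621] [0.7544 0.6564 0.0001 0.0001] F [-0.2354 -0.1469  0.0313] 0.0035938068180622618
```

View pics/k_s.png

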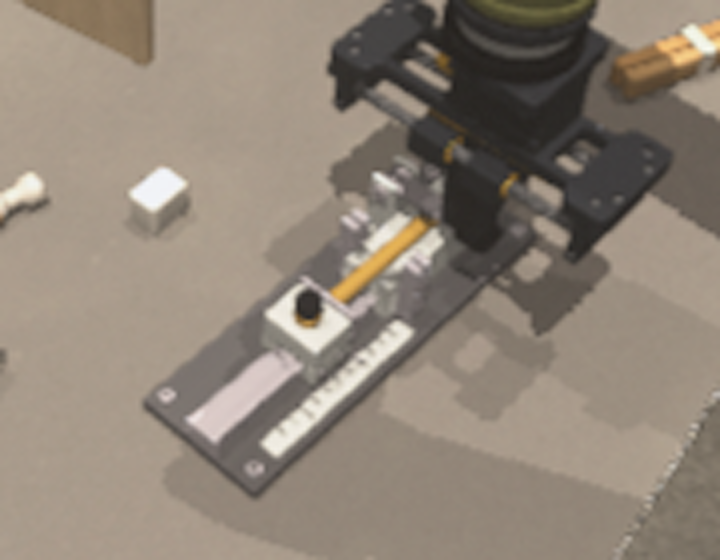

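Nearly closed; press further in 2 mm steps until the force rises.

Emit:
carry_out(commands=[[0, 0, 0.001, 0, 0, 0], [0, 0, 0.002, 0, 0, 0], [0, 0, 0.002, 0, 0, 0]])

```text
clock: 22.55
tool_pos: [0.4673, 0.0064, 0.06]
eef_rot: [0.754, 0.656, 0.0, -0.0]
contact_force: [-0.2, 0.1, 1.4]
opening: 0.004
```

Emit:
carry_out(commands=[[0, 0, 0.001, 0, 0, 0], [0, 0, 0.002, 0, 0, 0], [0, 0, 0.002, 0, 0, 0]])

```text
clock: 22.85
tool_pos: [0.4671, 0.0064, 0.058]
eef_rot: [0.754, 0.656, -0.0, -0.0]
contact_force: [-0.5, 0.4, 2.8]
opening: 0.002
```

Emit:
carry_out(commands=[[0, 0, 0.001, 0, 0, 0], [0, 0, 0.002, 0, 0, 0], [0, 0, 0.002, 0, 0, 0]])

```text
clock: 23.15
tool_pos: [0.467, 0.0064, 0.0572]
eef_rot: [0.754, 0.656, 0.0, 0.0]
contact_force: [-2.1, 0.6, 17.4]
opening: 0.004
```

Emit:
carry_out(commands=[[0, 0, -0.003, 0, 0, 0], [0, 0, -0.02, 0, 0, 0], [0, 0, -0.06, 0, 0, 0], [0, 0, -0.11, 0, 0, 0], [-0.05, 0, -0.16, 0, 0, 0], [-0.1, 0, -0.18, 0, 0, 0], [-0.15, 0, -0.18, 0, 0, 0], [-0.2, 0, -0.18, 0, 0, 0], [-0.2, 0, -0.18, 0, 0, 0], [-0.2, 0, -0.18, 0, 0, 0]])

```text
clock: 24.15
tool_pos: [0.4385, -0.1959, 0.2361]
eef_rot: [0.757, 0.654, -0.001, 0.001]
contact_force: [0.1, 0.1, -0.2]
opening: 0.003
```

```bash
python3 z.py m; python3 - <<'E'
from h import *
s=r.snapshot('top'); k=8
cv2.imwrite('pics/m_z.png',cv2.resize(s['img'][190:255,320:420],None,fx=k,fy=k,interpolation=cv2.INTER_CUBIC))
E
```

```text
24.15 [ 0.4385 -0.1959  0.2361] [ 0.7568  0.6536 -0.0006  0.0009] F [ 0.0643  0.1324 -0.1621] 0.003251711597409816
jig [-0.0308 -0.2446  0.2361]
cmd [0.3402 0.0285 0.2004] [ 0.0322  0.1221 -0.3737]
top stop_back [(array([0.001 , 0.0898, 0.0374]), 0.89)]
top stop_face [(array([-0.0035,  0.0546,  0.0419]), 0.76)]
top tube_head [(array([0.0017, 0.0574, 0.0388]), 0.93)]
top tube_tail [(array([ 0.0025, -0.1267,  0.0398]), 0.74)]
top hold_down_tip [(array([-0.0312, -0.0422,  0.0554]), 0.68)]
scene stop_back [(array([-0.0019,  0.0888,  0.0373]), 0.87)]
scene stop_face [(array([-0.0024,  0.053 ,  0.0426]), 0.58), (array([ 0.1598,  0.2973, -0.0011]), 0.45)]
scene tube_head [(array([0.0007, 0.0545, 0.0415]), 0.47)]
scene tube_tail [(array([ 0.0014, -0.1318,  0.0463]), 0.62)]
scene hold_down_tip [(array([-0.0382, -0.0408,  0.0586]), 0.75), (array([-0.0016, -0.128 ,  0.0455]), 0.5)]
24.75 [ 0.4397 -0.1913  0.236 ] [ 0.7541  0.6567  0.     -0.0001] F [ 0.487  -0.847   0.5442] 0.005777748971113087
```

View pics/m_s.png

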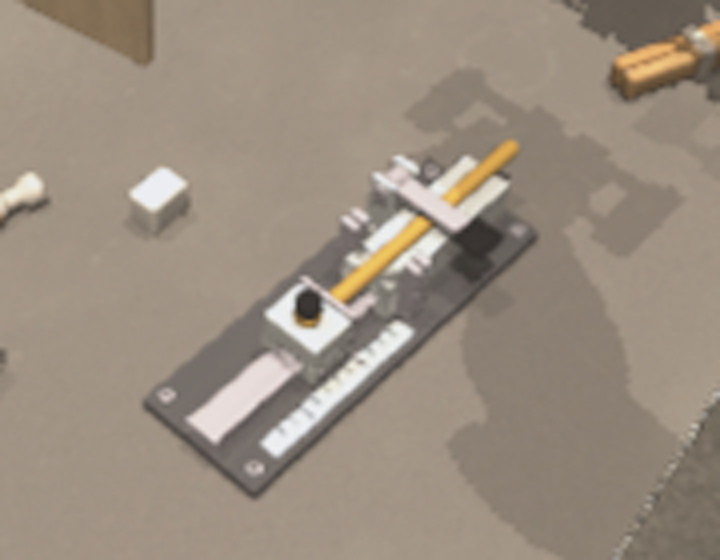

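View pics/m_z.png

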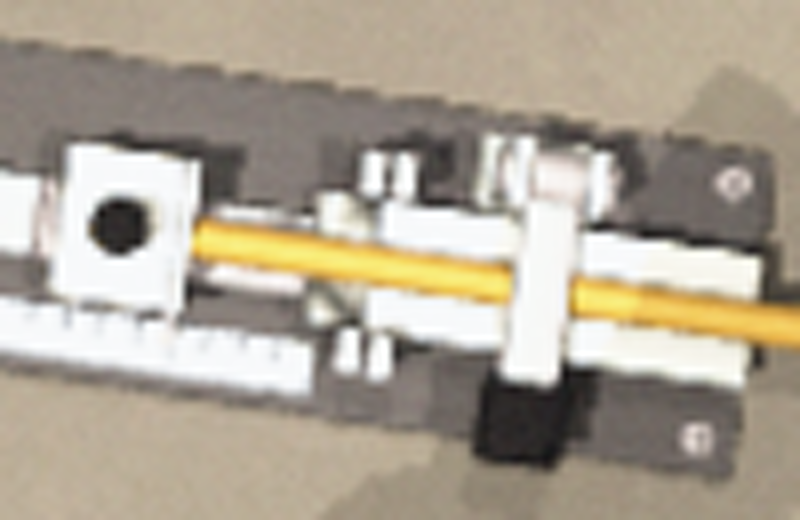

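```bash
python3 -c "
from h import *
print(r.finish_job())"
```

```text
the job is handed in; nothing more can be done
None
```

The jig is set up as asked and the job is handed in; the last arm move ended at about 24 s of the 56 s allowed. I pushed the length stop past the outer notch into the middle one, slid the tube up against it, then pressed the hold-down arm shut. After that I moved the arm clear of everything.

**Stop:** The knob sits 5 mm lower against the block than at the start. The push force dropped on leaving the outer notch and built up again in the same way 20 mm further on. The stop did not move when the tube reached it.

**Tube:** It stopped dead against the stop at about 4 N, below the 12 N or more needed to move the stop out of its notch. The last top picture shows no gap.

**Hold-down:** It closed on the tube and stayed down after I let go, with the paddle at 55 to 59 mm against 58 mm expected. The last press reached 17 N, above the 10 N called harmless but under the 40 N limit.

**Disagreements:** The trained networks put the stop face at 53 to 54 mm, not 50 mm. I take this as a constant 3 to 4 mm offset in my jig origin, since the contact positions I felt show the same shift. They also placed the tube's end 1 to 3 mm past the stop face, which is within their stated error.

I did not measure the pressure the closed arm keeps on the tube. I never touched the parts case, the needle file or the abrasive block.

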